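# Unlock the paper trimmer and park its cutting head

## Task

Get the rotary paper trimmer ready for the next sheet: pull its red lock bolt fully out, towards the front edge of the trimmer, to free the cutting head, then slide the head by its blue grip all the way along the rail to the other end. Leave the bolt pulled out, and do not move or knock over the glass beaker behind the trimmer.

Things in the scene. Friction and masses are not known exactly. Their poses are not given: they have to be found in the camera images.
- lock_bolt (a joint): The trimmer's lock bolt, a flat steel bar with a red knob, sliding level across the rail in front of the cutting head. In m: 0 fully in (locked; starts at 0 to 0.005), 0.040 fully out; beyond 0.020 it is clear of the head. It grows as the knob moves along -x of bolt_knob, to the trimmer's front edge. Takes about 2 N, stays where it is left.
- bolt_knob (a point): Centre of the bolt's red knob, an upright block 20 x 20 mm, 40 mm tall; this point is 50 mm above the worktop, the grey board under it at 16 mm. Axes: y along the rail, x across it, away from the trimmer's front edge, z up. The bar leaves the knob to +x into a dark guide, 58 mm high, 14 mm from the knob's face when locked; the y sides are free.
- cutting_head (a joint): The trimmer's cutting head on its rail. In m: 0 at the locked end (starts within 0.002), 0.260 at the stop at the other end. It grows along +y of head_grip. While the bolt is in, the head can move only 4 mm. Freed, it takes 2 to 3 N and stays where it is left.
- head_grip (a point): Point on the centre line of the head's blue grip, 85 mm above the worktop. The grip is an upright block, 26 mm in x, 40 mm in y, from the black saddle (60 x 60 mm, top at 58 mm) up to 103 mm. Axes: y along the rail, x across it, away from the trimmer's front edge, z up. At the start the red knob is at x = -80, y = +41 mm from it. The black end blocks are 50 mm high.
- beaker: Small clear glass beaker, 53 mm across, 67 mm tall, standing on the worktop 0.13 to 0.15 m behind the rail (+x), beside a brown bottle and a tub with a black lid. Origin at the centre of its underside, z up. To be left alone.

How it is judged:
On the way, in this order (a step that is already met when the one before it is completed fails the run):
1. the lock bolt is pulled out while the head is still at the locked end (value of joint lock_bolt above 0.026 m and value of joint cutting_head below 0.02 m), for 0.2 s.
2. the head is at the other end of the rail (value of joint cutting_head above 0.245 m), for 0.2 s.
At the end, for the whole second after the job is handed in: The cutting head rests within 15 mm of the far end of its 260 mm travel, the lock bolt is still within 14 mm of fully out, and the beaker stands upright (within 10 degrees) and within 20 mm of where it stood (value of joint cutting_head above 0.245 m and value of joint lock_bolt above 0.026 m and velocity of joint cutting_head below 0.01 m/s and angle between beaker's own z axis and vertical below 0.17 rad and distance of beaker from where it was at the start of the episode below 0.02 m); the robot touches nothing.
It fails at once if the beaker is moved more than 20 mm or tipped over (distance of beaker from where it was at the start of the episode above 0.02 m or angle between beaker's own z axis and vertical above 0.35 rad).
It also fails if it takes over 40 s, if anything falls off the work surface, if the arm or the gripper's body presses on something with over 40 N, if the wrist force passes 120 N, or if a joint passes its speed limit or range.

## Robot

A 6-joint arm with a two-finger parallel gripper is mounted at the origin on a cart in front of the work surface, level with it; the furniture and walls round the work are solid. World frame = base frame: x ahead of the robot, y to its left, z up, the work surface at z = 0. Lengths are in m, angles in rad, forces in N, time in s.
With the tool pointing down it reaches from about 0.225 to 0.875 m from the base axis. Payload 3.4 kg.
Tool frame: the origin (TCP) lies between the finger pads; the fingertips stand bot.tips_ahead ahead of it and the grasp point (between the pads) lies 3 mm ahead of it (bot.tips_ahead is the distance from the TCP to the fingertips, in m); z points along the fingers, y is the line along which they close (so a half turn about z gives the same grasp; the last joint's range is limited). The gripper opens to 85 mm and grips with 20 to 120 N. Pads are 22 mm wide; open, the fingers measure 114 mm over their backs; the gripper's body (76 mm by 85 mm) begins 54 mm behind the grasp point. The pads swing forward as they close: fully open they stand 13 mm farther back than shut.
Start: joints at [1.145, 0.276, 1.505, -0, 1.361, -0.121], TCP at [0.173, 0.549, 0.253] pointing down, gripper open.
Joint ranges: [-2.89, 2.89], [-0.75, 2.08], [0.22, 2.7], [-1.18, 4.32], [0.11, 2.71], [-2.7, 2.7]. Speed limits (rad/s): [2.57, 2.57, 3.14, 3.14, 3.14, 3.14].

## Interface

Orientations are given as a rotation vector (axis times angle).
In Python, from bench import telemetry, viewer, order, bot gives the robot as it stands.
- The arm moves only by the tool carry_out, never from a script. Its argument "deltas" is a list that holds one entry, the list of rows, each a list of 4 numbers: the shift along the tool's x, y, z in mm, then the turn about the tool's z in degrees. In form: [[[dx, dy, dz, yaw], ...]]. A call has exactly 8 rows; each row shifts and turns the commanded pose from where the row before left it, along the tool's axes as they then stand; what a row does not reach is not made up. A row lasts 1/12 s, in which the tool goes at most 41.7 mm and 7.16 degrees, less where a joint would pass 70% of its speed; a pose out of reach is approached as far as the arm can. A call with a gripper value outside its range is refused whole. "fingers" is the closure, from 0 (fully open) to 1 (shut), set as the call begins (left out, the last holds). The fingers move at their own pace and stop on an object; "squeeze" is the grip in N (left out, the last holds). Time passes only in rows, so rows that do not move let the fingers close, or fill a call up. It gives the time, the measured TCP pose, the force, the opening and the grip force at its end, in the units of the state.
- telemetry.read_state(): the state, without advancing time (a new reading comes with each control period).
- viewer.capture(name): name is "side" or "top"; returns (picture, depth): 420x560x3 uint8, blue, green, red; 420x560 float32, m along the optical axis (not along the pixel's ray), 0 where there is no reading.
- viewer.camera_model(name): a dict with "mtx" (3x3 intrinsics, pixels), "xyz" and "attitude" of the camera in the world. Camera axes: x right, y up, looking along -z (the intrinsics and any distortion apply to the point x, -y, -z); pixel columns grow to the right and rows downward; lengths in m; the calibration is good to about 2 mm. A picture is of the moment at which its call begins. camera_model takes no time and is no camera call.
- order.close_job(): hands the job in; it is judged then, once.
The state is a dict: "time_s": time; "joints": joint angles; "qvel": joint speeds; "tau": joint torques, N m; "position": TCP position; "tool_rot": TCP orientation; "force": force on the tool from outside, world axes, zero at the start; "torque": the same for the moment, N m; "opening": finger opening in m; "grasp_force": force on a finger pad.
Only numpy, scipy, OpenCV 4.12 (cv2) and the standard library are available. Lean on these libraries where they do the work, as an engineer would, in place of code of your own. Each camera call takes 0.05 s, during which the arm holds its last target. There are 200 camera calls.

## Working session

There is one attempt and no reset: what is moved stays moved. The work goes in short steps, Python scripts to look and compute and a tool call to move; the robot and the scene stay as the last step left them, time stands still between calls to the robot, and variables do not carry over. Pictures are saved under pics/ and viewed, at most 10 in all, crops included, and the job is handed in when it is done.

Besides the shell and the picture viewer there is one more tool, called after "Call:" by a JSON object that holds its "op" and its "data", one argument or row to a line. carry_out: Moves the arm, as the interface text tells. Its arguments: {"type":"object","properties":{"deltas":{"type":"array"},"fingers":{"type":"number"},"squeeze":{"type":"number"}},"required":["deltas"]}

```bash
ls; mkdir -p pics; cat > h.py <<'E'
import numpy as np, cv2
from scipy.spatial.transform import Rotation as R
from bench import telemetry, viewer, order, bot
def rot(a):
    a=np.array(a,float)
    return a if a.shape==(3,3) else R.from_rotvec(a).as_matrix() if a.size==3 else R.from_quat(a).as_matrix()
def pts(name,uv,depth=None,z=None):
    m=viewer.camera_model(name); K=np.array(m["mtx"]); uv=np.atleast_2d(uv).astype(float)
    d=np.c_[(uv[:,0]-K[0,2])/K[0,0],-(uv[:,1]-K[1,2])/K[1,1],-np.ones(len(uv))]
    w=d@rot(m["attitude"]).T; o=np.array(m["xyz"])
    s=depth[:,None] if z is None else ((z-o[2])/w[:,2])[:,None]
    return o+w*s
E
python3 - <<'E'
from h import *
print(telemetry.read_state(), bot.tips_ahead)
for n in("side","top"):
    p,d=viewer.capture(n); cv2.imwrite(f"pics/{n}0.png",p); np.save(f"pics/{n}0.npy",d); print(viewer.camera_model(n))
    hsv=cv2.cvtColor(p,cv2.COLOR_BGR2HSV)
    for c,lo,hi in(("red",(0,150,70),(8,255,255)),("blue",(100,130,50),(130,255,255))):
        m=cv2.inRange(hsv,lo,hi)
        if c=="red": m|=cv2.inRange(hsv,(172,150,70),(180,255,255))
        k,l,st,ce=cv2.connectedComponentsWithStats(m)
        for i in range(1,k):
            if st[i,4]>40:
                v,u=np.nonzero((l==i)&(d>0)); P=pts(n,np.c_[u,v],d[v,u])
                print(n,c,st[i],ce[i].round(1),np.percentile(P,[2,50,98],axis=0).round(3).tolist())
E
```

```text
pics
{'time_s': 0.0, 'joints': array([ 1.14498636e+00,  2.76643016e-01,  1.50612371e+00,  1.06803636e-05,
        1.36074982e+00, -1.21019780e-01]), 'qvel': array([ 0.00220179, -0.00064425,  0.0002499 , -0.0009298 , -0.00021874,
        0.0018721 ]), 'tau': array([ 1.60752013e-03, -4.16783524e+01, -2.45797795e+01, -1.53996175e-04,
        1.10531659e-02,  1.77881965e-06]), 'position': array([0.17236006, 0.54804011, 0.25241607]), 'tool_rot': array([-4.76835183e-01, -3.10465734e+00,  2.90487283e-03]), 'force': array([-1.31155428,  0.1382846 , -0.43121176]), 'torque': array([-0.03093896,  0.02046931,  0.05734186]), 'grasp_force': 0.0, 'opening': 0.0853184775783629} 0.022
{'mtx': array([[534.8152044 ,   0.        , 279.94333591],
       [  0.        , 534.8152044 , 212.14212094],
       [  0.        ,   0.        ,   1.        ]]), 'xyz': array([0.44592178, 0.73050247, 0.49145558]), 'attitude': array([ 0.17506048, -1.51789016, -2.53900407])}
side red [  0 299  32  27 203] [ 13.2 311.3] [[0.934, 0.2, 0.016], [0.94, 0.233, 0.02], [0.945, 0.256, 0.024]]
side blue [274 154  12  17 137] [279.6 160.3] [[0.64, -0.21, 0.084], [0.649, -0.184, 0.101], [0.662, -0.176, 0.104]]
{'mtx': array([[468.07945445,   0.        , 280.52024397],
       [  0.        , 468.07945445, 211.91208371],
       [  0.        ,   0.        ,   1.        ]]), 'xyz': array([ 0.55792683, -0.06004832,  0.92321881]), 'attitude': array([ 0.06184579, -0.03394861, -1.5888521 ])}
top red [120  47  36   7  91] [136.   50.1] [[0.936, 0.202, 0.013], [0.941, 0.237, 0.019], [0.948, 0.267, 0.024]]
top red [351 231  12  11  98] [356.4 236.3] [[0.555, -0.193, 0.055], [0.563, -0.182, 0.069], [0.571, -0.174, 0.072]]
top blue [148   0  24  19 202] [160.7  10.4] [[1.013, 0.172, 0.002], [1.026, 0.187, 0.006], [1.049, 0.216, 0.01]]
top blue [353 174  25  21 377] [365.1 184.7] [[0.64, -0.217, 0.057], [0.653, -0.196, 0.101], [0.67, -0.178, 0.105]]
```

View pics/side0.png

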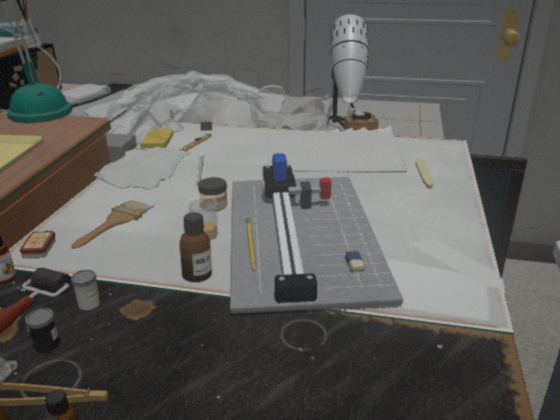

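View pics/top0.png

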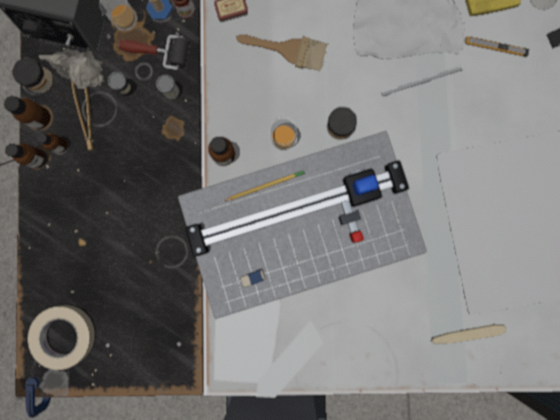

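The side view shows the grip at (280,160), the knob at (325,188) and the far end block at (296,288). In the top view the grip is at (365,185), the knob at (356,236), the end blocks at (399,177) and (197,238), and the beaker is near the amber item at (285,135). Next I'll get the rail direction and the first moves.

```bash
cat >> h.py <<'E'
def mask(p,c):
    h=cv2.cvtColor(p,cv2.COLOR_BGR2HSV)
    return cv2.inRange(h,(100,130,50),(130,255,255)) if c=="blue" else cv2.inRange(h,(0,120,50),(8,255,255))|cv2.inRange(h,(172,120,50),(180,255,255))
def togo(target,yaw_y):
    """shift in tool axes (mm) & yaw (deg) to a world target with tool y along +-yaw_y"""
    s=telemetry.read_state(); T=rot(s["tool_rot"]); v=T.T@(np.array(target)-s["position"])*1000
    y=T.T@np.append(yaw_y,0); a=np.degrees(np.arctan2(-y[0],y[1])); a=(a+90)%180-90
    return v.round(1), round(a,1), T.round(3).tolist()
E
python3 - <<'E'
from h import *
p=cv2.imread("pics/top0.png"); d=np.load("pics/top0.npy"); v,u=np.mgrid[:420,:560]
P=pts("top",np.c_[u.ravel(),v.ravel()],d.ravel()).reshape(420,560,3)
hsv=cv2.cvtColor(p,cv2.COLOR_BGR2HSV)
roi=np.zeros((420,560),bool); roi[165:255,185:410]=1
w=(hsv[...,2]>190)&(hsv[...,1]<40)&(P[...,2]>.025)&roi
k,l,st,_=cv2.connectedComponentsWithStats(w.astype(np.uint8)); 
print(w.sum(),np.median(P[w][:,2]))
b=roi&(P[...,2]>.042)&(P[...,2]<.055)&(hsv[...,2]<70)
k,l,st,ce=cv2.connectedComponentsWithStats(b.astype(np.uint8))
E=[]
for i in range(1,k):
    if st[i,4]>50: E.append(np.median(P[l==i],axis=0)); print(st[i],E[-1].round(4))
q=cv2.fitLine(P[w][:,:2].astype(np.float32),cv2.DIST_HUBER,0,.01,.01).ravel(); print("rail",q)
for c,lo,zt in(("red",.066,.07),("blue",.098,.103)):
    m=(mask(p,c)>0)&(P[...,2]>lo)&(P[...,2]<.115)&(P[...,0]<.8)&(P[...,0]>.5)&(P[...,1]<0)
    r=cv2.minAreaRect(P[m][:,:2].astype(np.float32)); print(c,m.sum(),np.median(P[m],axis=0).round(4),r)
bz=(u>270)&(u<300)&(v>120)&(v<152); print("beaker",np.median(P[bz&(P[...,2]>.005)],axis=0))
uu=q[:2]*np.sign(q[1]); print(np.degrees(np.arctan2(*uu[::-1])))
print(togo((.563,-.182,.16),uu))
E
```

```text
1647 0.039526583472973664
[386 165  22  28 335] [ 0.6723 -0.2644  0.0488]
[343 178  15  28  55] [ 0.642  -0.173   0.0523]
[185 224  22  31 373] [0.5635 0.1142 0.0489]
rail [ 0.2958316  -0.95524013  0.60686755 -0.04244898]
red 93 [ 0.5635 -0.1837  0.0694] ((0.5632216930389404, -0.18400904536247253), (0.017616208642721176, 0.01838797703385353), 12.900156021118164)
blue 291 [ 0.6551 -0.1971  0.1019] ((0.6552792191505432, -0.19756001234054565), (0.024972647428512573, 0.03826739639043808), 18.73798179626465)
beaker [ 0.76597583 -0.0522687   0.01812186]
107.207405
(array([-591.7, -579. ,   93.4]), np.float64(-34.7), [[-0.954, 0.3, -0.001], [0.3, 0.954, -0.001], [0.0, -0.002, -1.0]])
```

Call:
{"op": "carry_out", "data": {
  "deltas": [
    [[-24,-24,0,0],[-25,-24,0,0],[-25,-24,0,0],[-25,-24,0,0],[-25,-24,0,0],[-25,-24,0,0],[-25,-24,0,0],[-25,-24,0,0]]
  ],
  "fingers": 0,
  "squeeze": 50
}}

```text
time_s: 0.77
position: [0.3049, 0.304, 0.2531]
tool_rot: [-0.476, -3.105, 0.0]
force: [1.2, -0.1, -0.3]
opening: 0.0854
grasp_force: 0.0
```

Call:
{"op": "carry_out", "data": {
  "deltas": [
    [[-25,-24,0,0],[-25,-24,0,0],[-25,-24,0,0],[-25,-24,0,0],[-25,-24,0,0],[-25,-24,0,0],[-25,-24,0,0],[-25,-24,0,0]]
  ]
}}

```text
time_s: 1.43
position: [0.4381, 0.0608, 0.2531]
tool_rot: [-0.477, -3.105, -0.0]
force: [1.4, 1.2, -0.5]
opening: 0.0852
grasp_force: 0.0
```

Call:
{"op": "carry_out", "data": {
  "deltas": [
    [[-25,-24,0,0],[-24,-24,0,0],[-24,-24,0,-5],[0,0,0,-6],[0,0,0,-6],[0,0,0,-6],[0,0,0,-6],[0,0,0,-5]]
  ]
}}

```text
time_s: 2.1
position: [0.4857, -0.0282, 0.2528]
tool_rot: [0.459, -3.107, -0.001]
force: [0.0, 0.1, -1.0]
opening: 0.085
grasp_force: 0.0
```

```bash
cat > go.py <<'E'
from h import *
import sys
U=np.array([np.cos(np.radians(106.5)),np.sin(np.radians(106.5))]); EX=np.array([U[1],-U[0]])
if __name__=="__main__":
    s=telemetry.read_state(); print(round(s["time_s"],2),s["position"].round(4),s["force"].round(1),round(s["opening"],4),round(s["grasp_force"],1))
    print(togo([float(a) for a in sys.argv[1:4]],U))
E
python3 go.py .5635 -.183 .16
```

```text
2.1 [ 0.4857 -0.0282  0.2528] [ 0.   0.1 -1. ] 0.085 0.0
(array([ -29.9, -170.7,   92.6]), np.float64(0.3), [[-0.957, -0.289, -0.001], [-0.289, 0.957, 0.0], [0.001, 0.001, -1.0]])
```

Call:
{"op": "carry_out", "data": {
  "deltas": [
    [[-5,-28,0,0],[-5,-28,10,0],[-5,-29,15,0],[-5,-29,20,0],[-5,-29,24,0],[-5,-28,24,0],[0,0,0,0],[0,0,0,0]]
  ]
}}

```text
time_s: 2.77
position: [0.5625, -0.1842, 0.1578]
tool_rot: [0.448, -3.105, -0.005]
force: [0.7, 1.0, 0.3]
opening: 0.0854
grasp_force: 0.0
```

```bash
python3 go.py .5635 -.183 .06; python3 - <<'E'
from h import *
n="side"; p,d=viewer.capture(n); m=mask(p,"red"); m[:, :250]=0; m[:,400:]=0; v,u=np.nonzero(m)
print(len(u)); P=pts(n,np.c_[u,v],d[v,u]); print(np.percentile(P,[5,50,95],axis=0).round(4))
p2,_=viewer.capture("top")
cv2.imwrite("pics/v1.png",np.hstack([cv2.resize(p[120:260,220:380],(400,350)),cv2.resize(p2[140:280,300:460],(400,350))]))
E
```

```text
2.77 [ 0.5625 -0.1842  0.1578] [0.7 1.  0.3] 0.0854 0.0
(array([-1.6,  0.5, 97.8]), np.float64(-0.1), [[-0.959, -0.283, -0.005], [-0.283, 0.959, 0.002], [0.004, 0.004, -1.0]])
88
[[ 0.5537 -0.1777  0.0374]
 [ 0.559  -0.1735  0.0541]
 [ 0.5649 -0.1706  0.0695]]
```

View pics/v1.png

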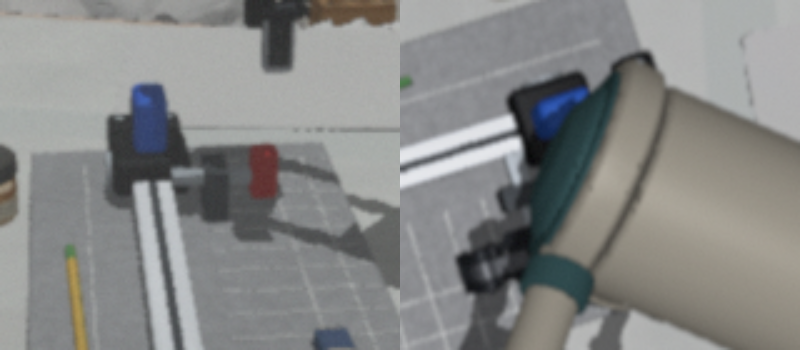

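The knob stands clear at crop (263,172) left, with the fingers above it. The side view of its +y face puts the centre at (0.562,-0.183), which agrees with the top view, so I'll descend.

Call:
{"op": "carry_out", "data": {
  "deltas": [
    [[0,0,15,0],[0,0,15,0],[0,0,15,0],[0,0,15,0],[0,0,14,0],[0,0,12,0],[0,0,10,0],[0,0,0,0]]
  ]
}}

```text
time_s: 3.53
position: [0.5624, -0.1821, 0.0637]
tool_rot: [0.453, -3.107, -0.002]
force: [-0.7, 1.0, -0.4]
opening: 0.0849
grasp_force: 0.0
```

Call:
{"op": "carry_out", "data": {
  "deltas": [
    [[0,0,0,0],[0,0,0,0],[0,0,0,0],[0,0,0,0],[0,0,0,0],[0,0,0,0],[0,0,0,0],[0,0,0,0]]
  ],
  "fingers": 1,
  "squeeze": 40
}}

```text
time_s: 4.2
position: [0.5638, -0.1839, 0.0649]
tool_rot: [-0.451, 3.108, -0.001]
force: [-0.8, -0.8, 4.6]
opening: 0.0193
grasp_force: 43.4
```

Gripped, with the opening at about 20 mm. Pull 40 mm along +tool x, towards the front.

Call:
{"op": "carry_out", "data": {
  "deltas": [
    [[4,0,0,0],[6,0,0,0],[7,0,0,0],[7,0,0,0],[7,0,0,0],[5,0,0,0],[3,0,0,0],[0,0,0,0]]
  ]
}}

```text
time_s: 4.87
position: [0.5291, -0.1941, 0.0648]
tool_rot: [-0.447, 3.101, -0.0]
force: [10.2, 4.4, 0.3]
opening: 0.0192
grasp_force: 42.8
```

```bash
python3 go.py .5255 -.193 .063
```

```text
4.87 [ 0.5291 -0.1941  0.0648] [10.2  4.4  0.3] 0.0192 42.8
(array([3.1, 2.1, 1.8]), np.float64(-0.1), [[-0.959, -0.282, 0.008], [-0.282, 0.959, 0.001], [-0.008, -0.001, -1.0]])
```

The bolt moved 36 mm and is now at its stop, with force up to 11 N; it started up to 5 mm out. Release and rise.

Call:
{"op": "carry_out", "data": {
  "deltas": [
    [[0,0,0,0],[0,0,0,0],[0,0,0,0],[0,0,0,0],[0,0,0,0],[0,0,0,0],[0,0,0,0],[0,0,0,0]]
  ],
  "fingers": 0
}}

```text
time_s: 5.53
position: [0.5259, -0.1946, 0.0642]
tool_rot: [0.452, -3.109, -0.0]
force: [-0.3, 0.0, 0.8]
opening: 0.0858
grasp_force: 0.0
```

Call:
{"op": "carry_out", "data": {
  "deltas": [
    [[0,0,-10,0],[0,0,-15,0],[0,0,-15,0],[0,0,-15,0],[0,0,-15,0],[0,0,-15,0],[0,0,-10,0],[0,0,0,0]]
  ]
}}

```text
time_s: 6.2
position: [0.5275, -0.1953, 0.1622]
tool_rot: [-0.451, 3.104, -0.005]
force: [0.1, 0.9, 0.7]
opening: 0.0856
grasp_force: 0.0
```

```bash
python3 go.py .655 -.1973 .16; python3 - <<'E'
from h import *
n="side"; p,d=viewer.capture(n)
for c in("red","blue"):
    m=mask(p,c); m[:, :250]=0; m[:,400:]=0; m[:140]=0; m[220:]=0; v,u=np.nonzero(m)
    P=pts(n,np.c_[u,v],d[v,u]); print(c,len(u),np.percentile(P,[5,50,95],axis=0).round(4).tolist())
E
```

```text
6.2 [ 0.5275 -0.1953  0.1622] [0.1 0.9 0.7] 0.0856 0.0
(array([-121.7,  -38.2,    2.8]), np.float64(0.0), [[-0.959, -0.285, 0.005], [-0.285, 0.959, -0.002], [-0.004, -0.004, -1.0]])
red 29 [[0.5195, -0.1857, 0.0397], [0.5258, -0.1832, 0.0541], [0.5304, -0.181, 0.0676]]
blue 182 [[0.6399, -0.206, 0.0675], [0.6482, -0.1816, 0.0993], [0.6597, -0.1759, 0.1036]]
```

The knob moved about 35 mm and stayed out. Next, go over the grip.

Call:
{"op": "carry_out", "data": {
  "deltas": [
    [[-12,-4,0,0],[-22,-7,0,0],[-24,-8,0,0],[-24,-8,0,0],[-24,-7,0,0],[-16,-4,0,0],[0,0,0,0],[0,0,0,0]]
  ]
}}

```text
time_s: 6.92
position: [0.6533, -0.1959, 0.1575]
tool_rot: [0.453, -3.106, -0.002]
force: [-0.5, -0.1, 0.2]
opening: 0.0854
grasp_force: 0.0
```

```bash
python3 go.py .655 -.1973 .092
```

```text
6.92 [ 0.6533 -0.1959  0.1575] [-0.5 -0.1  0.2] 0.0854 0.0
(array([-1.4, -2. , 65.5]), np.float64(0.1), [[-0.958, -0.285, -0.003], [-0.285, 0.958, 0.001], [0.003, 0.002, -1.0]])
```

Call:
{"op": "carry_out", "data": {
  "deltas": [
    [[0,0,10,0],[-1,-1,12,0],[0,0,12,0],[0,0,12,0],[0,0,11,0],[0,0,8,0],[0,0,0,0],[0,0,0,0]]
  ]
}}

```text
time_s: 7.58
position: [0.6547, -0.1969, 0.0935]
tool_rot: [0.452, -3.108, -0.001]
force: [0.2, 0.1, 0.2]
opening: 0.0852
grasp_force: 0.0
```

Call:
{"op": "carry_out", "data": {
  "deltas": [
    [[0,0,0,0],[0,0,0,0],[0,0,0,0],[0,0,0,0],[0,0,0,0],[0,0,0,0],[0,0,0,0],[0,0,0,0]]
  ],
  "fingers": 1,
  "squeeze": 40
}}

```text
time_s: 8.25
position: [0.6555, -0.1973, 0.0952]
tool_rot: [-0.451, 3.108, -0.001]
force: [-0.4, -1.2, 5.6]
opening: 0.0394
grasp_force: 42.0
```

```bash
python3 go.py .5812 .052 .092
```

```text
8.25 [ 0.6555 -0.1973  0.0952] [-0.4 -1.2  5.6] 0.0394 42.0
(array([  0.3, 260.1,   2.9]), np.float64(0.0), [[-0.959, -0.284, 0.002], [-0.284, 0.959, -0.001], [-0.001, -0.001, -1.0]])
```

Call:
{"op": "carry_out", "data": {
  "deltas": [
    [[0,5,0,0],[0,10,0,0],[0,13,0,0],[0,14,0,0],[0,14,0,0],[0,14,0,0],[0,14,0,0],[0,6,0,0]]
  ]
}}

```text
time_s: 8.92
position: [0.6299, -0.1096, 0.0952]
tool_rot: [-0.452, 3.107, -0.001]
force: [0.9, -2.7, 5.0]
opening: 0.0395
grasp_force: 42.1
```

Call:
{"op": "carry_out", "data": {
  "deltas": [
    [[0,7,0,0],[0,12,0,0],[0,14,0,0],[0,14,0,0],[0,14,0,0],[0,14,0,0],[0,14,0,0],[0,6,0,0]]
  ]
}}

```text
time_s: 9.58
position: [0.6031, -0.0186, 0.0952]
tool_rot: [-0.452, 3.106, -0.001]
force: [1.5, -2.9, 4.9]
opening: 0.0396
grasp_force: 42.2
```

```bash
python3 go.py .5815 .052 .095
```

```text
9.58 [ 0.6031 -0.0186  0.0952] [ 1.5 -2.9  4.9] 0.0396 42.2
(array([ 0.6, 73.8,  0.1]), np.float64(0.1), [[-0.958, -0.285, 0.003], [-0.285, 0.958, -0.0], [-0.003, -0.001, -1.0]])
```

Call:
{"op": "carry_out", "data": {
  "deltas": [
    [[0,7,0,0],[0,11,0,0],[0,12,0,0],[0,12,0,0],[0,11,0,0],[0,9,0,0],[0,7,0,0],[0,3,0,0]]
  ]
}}

```text
time_s: 10.25
position: [0.583, 0.05, 0.0952]
tool_rot: [-0.452, 3.106, -0.001]
force: [2.5, -2.3, 5.4]
opening: 0.0395
grasp_force: 42.2
```

Call:
{"op": "carry_out", "data": {
  "deltas": [
    [[0,1,0,0],[0,1,0,0],[0,0,0,0],[0,0,0,0],[0,0,0,0],[0,0,0,0],[0,0,0,0],[0,0,0,0]]
  ]
}}

```text
time_s: 10.92
position: [0.583, 0.05, 0.0952]
tool_rot: [-0.451, 3.106, -0.004]
force: [3.2, -4.1, 5.4]
opening: 0.0391
grasp_force: 42.2
```

The head travelled 258 mm and is against the stop, so release and rise.

Call:
{"op": "carry_out", "data": {
  "deltas": [
    [[0,-1,0,0],[0,0,0,0],[0,0,0,0],[0,0,0,0],[0,0,0,0],[0,0,0,0],[0,0,0,0],[0,0,0,0]]
  ],
  "fingers": 0
}}

```text
time_s: 11.58
position: [0.5815, 0.0505, 0.0942]
tool_rot: [0.452, -3.109, -0.0]
force: [-0.1, 0.5, -0.5]
opening: 0.0853
grasp_force: 0.0
```

Call:
{"op": "carry_out", "data": {
  "deltas": [
    [[0,0,-10,0],[0,0,-18,0],[0,0,-20,0],[0,0,-20,0],[0,0,-20,0],[0,0,-20,0],[0,0,-15,0],[0,0,0,0]]
  ]
}}

```text
time_s: 12.25
position: [0.5837, 0.0504, 0.2218]
tool_rot: [-0.451, 3.101, -0.002]
force: [0.2, 0.3, -0.1]
opening: 0.0854
grasp_force: 0.0
```

Call:
{"op": "carry_out", "data": {
  "deltas": [
    [[20,0,0,0],[30,0,0,0],[30,0,0,0],[30,0,0,0],[30,0,0,0],[30,0,0,0],[20,0,0,0],[0,0,0,0]]
  ]
}}

```text
time_s: 12.92
position: [0.3944, -0.0039, 0.2165]
tool_rot: [0.449, -3.105, -0.001]
force: [-0.0, 0.3, -0.5]
opening: 0.0852
grasp_force: 0.0
```

```bash
python3 - <<'E'
from h import *
for n in("side","top"):
    p,d=viewer.capture(n); cv2.imwrite(f"pics/{n}9.png",p)
    for c in("red","blue"):
        v,u=np.nonzero(mask(p,c)*(d>0)); P=pts(n,np.c_[u,v],d[v,u]); P=P[(P[:,0]<.72)&(P[:,0]>.48)&(abs(P[:,1])<.25)&(P[:,2]>.05)&(P[:,2]<.11)]
        if len(P): print(n,c,len(P),np.median(P,axis=0).round(4))
E
```

```text
side red 81 [ 0.5256 -0.1853  0.0671]
side blue 546 [0.577  0.0679 0.0925]
top red 107 [ 0.529  -0.1932  0.0686]
top blue 366 [0.5816 0.0477 0.1015]
```

View pics/top9.png

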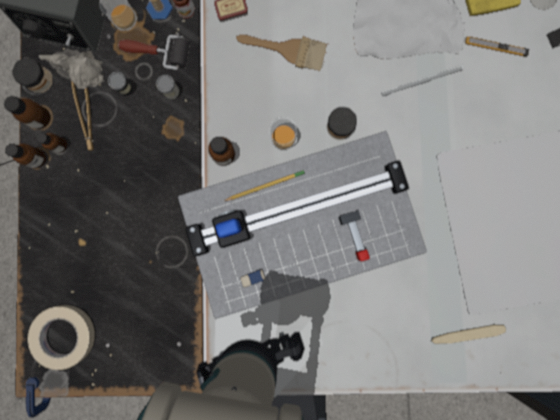

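The top view shows the head against the far end block at (230,229), the bolt out with its knob at (362,255), and the beaker at (285,135), where it was. I'll hand in.

```bash
python3 -c "
from bench import order
print(order.close_job())"
```

```text
the job is handed in; nothing more can be done
None
```

I pulled the lock bolt out about 36 mm to its stop and slid the head about 257 mm to the far end. In the last top view the beaker still stood where it was, and the job is handed in (no verdict was shown).

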